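Sweep the carrot slices off the chopping board into the tray

TASK

Sweep the three carrot slices off the chopping board into the open metal tray that stands against one end of it, pushing them along the board with the fingers: do not pick any of them up. Leave the salt shaker standing where it is on the board, and leave the mug and the spice jar where they are.

Things in the scene. Friction and masses are not known exactly. Their poses are not given: they have to be found in the camera images.
- board: wooden chopping board, fixed: 260 mm along its x, 280 mm along its y, top face 40 mm above the counter, no rim; origin at the centre of its underside, on the counter. Its +y end and its -y end are 280 mm apart; the tray is butted against one of them and the lidded box against the other, so that both stand in line along the board's y axis.
- tray: open aluminium tray, fixed, against either the +y or the -y end of the board, with its axes parallel to the board's: outer size 256 mm along x, 136 mm along y, 34 mm high, walls and floor 3 mm; so its rim is 6 mm below the board's top and a slice pushed over the board's end drops in. Gap to the board 2 mm. Origin at the centre of its underside, 210 mm from the board's centre line.
- lidbox: closed plastic food box with a white lid, fixed, against the other end of the board: 256 x 136 mm, 54 mm high; origin at the centre of its underside. Not the place for the slices.
- carrot0_center (a point): carrot slice, a flat disc 40 mm in diameter and 14 mm thick, about 18 g, lying flat on the chopping board at the start; this point is its centre (7 mm above the board while it lies there)
- carrot1_center (a point): carrot slice, a flat disc 40 mm in diameter and 14 mm thick, about 18 g, lying flat on the chopping board at the start; this point is its centre (7 mm above the board while it lies there)
- carrot2_center (a point): carrot slice, a flat disc 40 mm in diameter and 14 mm thick, about 18 g, lying flat on the chopping board at the start; this point is its centre (7 mm above the board while it lies there)
- shaker_center (a point): salt shaker, white with a steel top, standing loose on the board: 32 mm in diameter, 58 mm high, about 110 g; this point is half-way up. The slices and the shaker lie in four lanes that run along the board's y axis, about 62 mm apart (in any order), so nothing lies between a slice and the tray in its own lane.
- mug: white mug, 78 mm in diameter and 88 mm high, standing on the counter beyond the board; origin at the centre of its underside. To be left alone.
- spicejar: amber glass spice jar with a steel cap, 52 mm in diameter and 100 mm high, standing on the counter beyond the board; origin at the centre of its underside. To be left alone.

How it is judged:
By the outcome, as a careful person would: the job done as asked, in the order asked, and still so for the second after the job is handed in, with the robot touching nothing.
It also fails if it takes over 59 s, if anything falls off the work surface, if the arm or the gripper's body presses on something with over 40 N, if the wrist force passes 120 N, or if a joint passes its speed limit or range.

ROBOT

A 6-joint arm with a two-finger parallel gripper is mounted at the origin on the work surface. World frame = base frame: x ahead of the robot, y to its left, z up, the work surface at z = 0. Lengths are in m, angles in rad, forces in N, time in s.
With the tool pointing down it reaches from about 0.275 to 0.975 m from the base axis. Payload 8.4 kg.
Tool frame: the origin (TCP) lies midway between the tips of the shut fingers; the grasp point (between the pads) lies 19 mm behind it; z points along the fingers, y is the direction in which the jaws open and shut (so a half turn about z gives the same grasp; the last joint's range is limited). The gripper opens to 92 mm and grips with 3 to 60 N. Pads are 20 mm wide; open, the fingers measure 128 mm over their backs; the gripper's body (75 mm by 189 mm) begins 69 mm behind the grasp point.
Start: joints at [-1.195, 0.353, 1.633, -0, 1.155, -0.002], TCP at [0.231, -0.581, 0.215] pointing down, gripper open.
Joint ranges: [-2.63, 2.63], [-0.92, 2.1], [0.06, 2.66], [-1.3, 4.44], [0, 2.69], [-3.02, 3.02]. Speed limits (rad/s): [2.22, 2.22, 2.79, 3.14, 3.14, 3.14].

INTERFACE

Orientations are given as a unit quaternion [x, y, z, w].
In Python, from workcell import status, viewer, order gives the robot as it stands.
- The arm moves only by the tool step_arm, never from a script. Its argument "rows" is a list of rows, each an object with "linear": the shift along the tool's x, y, z as a fraction of full scale, a list of three; "rotation": the turn, a rotation vector about the tool's x, y, z as a fraction of full scale, a list of three. A call has 1 to 12 rows; each row shifts and turns the commanded pose from where the row before left it, along the tool's axes as they then stand; what a row does not reach is not made up. Full scale, the value 1, is 0.3 m for a shift and pi rad for a turn. A row lasts 1/8 s, in which the tool goes at most 62.5 mm and 10.7 degrees, less where a joint would pass 70% of its speed; a pose out of reach is approached as far as the arm can. A call with a number of a shift or a turn outside -1 to 1 is refused whole. A call with a gripper value outside its range is refused whole. "hand" is the opening, from 0 (shut) to 1 (fully open), set as the call begins (left out, the last holds). The fingers move at their own pace and stop on an object; "newtons" is the grip in N (left out, the last holds). Time passes only in rows, so rows that do not move let the fingers close. It gives the time, the measured TCP pose, the force and the opening at its end, in the units of the state.
- status.get_obs(): the state, without advancing time (a new reading comes with each control period).
- viewer.capture(name): name is "side" or "top" or "wrist"; returns a dict with "pixels" (480x640x3 uint8, red, green, blue), "range_z" (480x640 float32, m along the optical axis (not along the pixel's ray), 0 where there is no reading), "camera_matrix" (3x3 intrinsics, pixels), "distortion" ([k1, k2, p1, p2, k3] as OpenCV has them; the pictures are not rectified), "R" (3x3) and "t" (3): a world point X has camera coordinates R X + t. Camera axes: x right, y down, z forward; pixel columns grow to the right and rows downward; lengths in m; the calibration is good to about 2 mm. A picture is of the moment at which its call begins.
- order.hand_in(): hands the job in, once; it reports no verdict.
The state is a dict: "time": time; "joint_pos": joint angles; "joint_velocities": joint speeds; "joint_efforts": joint torques, N m; "tcp_pos": TCP position; "tcp_rot": TCP orientation; "contact_force": force on the tool from outside, world axes, zero at the start; "torque": the same for the moment, N m; "finger_gap": finger opening in m.
Only numpy, scipy, OpenCV 4.12 (cv2) and the standard library are available. Lean on these libraries where they do the work, as an engineer would, in place of code of your own. Each camera call takes 0.05 s, during which the arm holds its last target.

## Working session

There is one attempt and no reset: what is moved stays moved. The work goes in short steps, Python scripts to look and compute and a tool call to move; the robot and the scene stay as the last step left them, time stands still between calls to the robot, and variables do not carry over. Pictures are saved under pics/ and viewed, and the job is handed in when it is done.

Besides the shell and the picture viewer there is one more tool, called after ">>>" as a command line: name --argument value ..., lists and objects as JSON in quotes. step_arm: Moves the arm, as the interface text tells. Shift numbers are shares of 0.3 m and turn numbers shares of pi rad, none past 1 either way. Its arguments: {"type":"object","properties":{"rows":{"type":"array","items":{"type":"object","properties":{"linear":{"type":"array","items":{"type":"number","minimum":-1,"maximum":1}},"rotation":{"type":"array","items":{"type":"number","minimum":-1,"maximum":1}}}}},"hand":{"type":"number"},"newtons":{"type":"number"}},"required":["rows"]}

```bash
mkdir -p pics; ls; python3 - <<'E'
from workcell import status, viewer, order
import cv2,pickle
o=status.get_obs()
for k,v in o.items(): print(k,v)
for n in ["top","side"]:
    c=viewer.capture(n); pickle.dump(c,open(f"{n}0.pkl","wb"))
    cv2.imwrite(f"pics/{n}0.png",c["pixels"][:,:,::-1])
    print(n,c["camera_matrix"].tolist(),c["distortion"],c["R"].tolist(),c["t"])
E
```

```text
pics
time 0.0
joint_pos [-1.19542052e+00  3.53652475e-01  1.63410663e+00 -1.06426541e-05
  1.15519204e+00 -2.36554013e-03]
joint_velocities [ 0.00032519  0.00018925 -0.00115786  0.00045142  0.00159525  0.00067548]
joint_efforts [ 3.70114503e-03 -5.93822050e+01 -3.34226096e+01  7.00304518e-02
  2.31524702e-02 -1.18353059e-04]
tcp_pos [ 0.23035452 -0.58048427  0.21387276]
tcp_rot [ 9.82216262e-01  1.87751841e-01 -1.30732301e-04 -6.66564841e-04]
contact_force [-0.19902717  0.59056198 -0.24612022]
torque [-0.01911978  0.05129658  0.01148713]
finger_gap 0.092056736393344
top [[460.45257549764665, 0.0, 316.3866225800432], [0.0, 460.45257549764665, 244.2792660408849], [0.0, 0.0, 1.0]] [0.03041894 0.         0.         0.         0.        ] [[0.01693811288747788, -0.9998326480911998, -0.006912028844711063], [-0.9908175624476772, -0.015857137927644857, -0.13427251811888796], [0.1341404423619309, 0.009122882641068288, -0.9909203372296194]] [0.0234746  0.61890053 0.71389131]
side [[549.1211614979692, 0.0, 327.7838251258001], [0.0, 549.1211614979692, 237.8697218819279], [0.0, 0.0, 1.0]] [-0.15026151  0.          0.          0.          0.        ] [[-0.8962723043432826, -0.44350352246219465, -0.0007629094363318805], [-0.2785776288254231, 0.5643118670090979, -0.7771400269389752], [0.3450948582421757, -0.6963165532402141, -0.6293272570757451]] [0.57398305 0.2283468  0.64031033]
```

View pics/top0.png

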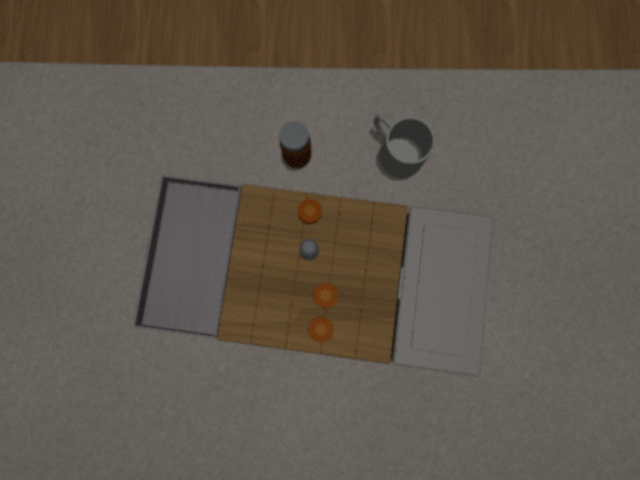

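View pics/side0.png

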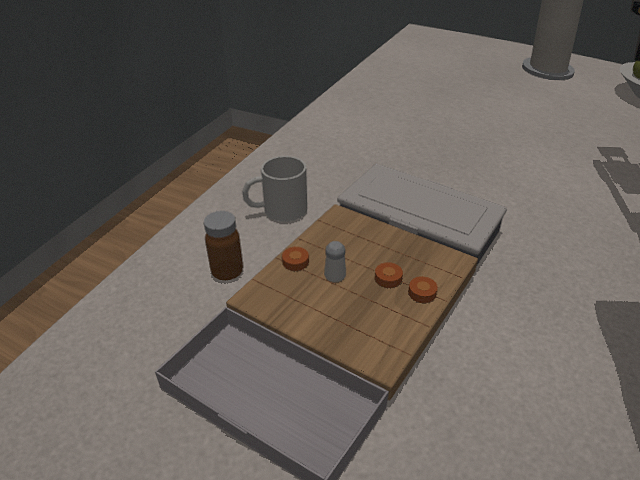

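The top view shows the tray at left (~190,255) and the lidded box at right (~445,290). Slices are at (310,211), (325,295) and (320,329), with the shaker at (309,249). Next I turn these pixels into positions.

```bash
cat > h.py <<'E'
import numpy as np,cv2,pickle
from workcell import status, viewer
def bp(c,uv,z):
    uv=np.array(uv,float).reshape(-1,1,2)
    n=cv2.undistortPoints(uv,c["camera_matrix"],c["distortion"]).reshape(-1,2)
    R,t=np.array(c["R"]),np.array(c["t"]); C=-R.T@t
    d=np.c_[n,np.ones(len(n))]@R
    return C+d*((z-C[2])/d[:,2])[:,None]
def pr(c,X):
    return cv2.projectPoints(np.array(X,float).reshape(-1,3),cv2.Rodrigues(np.array(c["R"]))[0],np.array(c["t"],float),c["camera_matrix"],c["distortion"])[0].reshape(-1,2)
def carrots(c):
    p=cv2.cvtColor(c["pixels"],cv2.COLOR_RGB2HSV)
    m=((p[...,0]<16)&(p[...,1]>185)&(p[...,2]>90)).astype(np.uint8)
    n,l,s,ce=cv2.connectedComponentsWithStats(m)
    return [(ce[i],s[i,4]) for i in range(1,n) if s[i,4]>60]
E
python3 - <<'E'
from h import *
for n in ["top","side"]:
    c=pickle.load(open(n+"0.pkl","rb"))
    for ce,a in carrots(c): print(n,ce.round(1),a,bp(c,[ce],0.052)[0].round(4))
    # wood by saturation
    p=cv2.cvtColor(c["pixels"],cv2.COLOR_RGB2HSV)
    m=((p[...,1]>90)&(p[...,2]>50)).astype(np.uint8); 
    if n=="top": m[:175]=0
    else: m[:200]=0; m[:,:228]=0
    m=cv2.morphologyEx(m,cv2.MORPH_CLOSE,np.ones((25,25)))
    k,l,s,ce=cv2.connectedComponentsWithStats(m); i=1+np.argmax(s[1:,4])
    ct=max(cv2.findContours((l==i).astype(np.uint8),0,2)[0],key=cv2.contourArea)
    q=cv2.approxPolyDP(ct,12,True).reshape(-1,2); print(q.tolist())
    print(bp(c,q,0.04).round(4).tolist())
    r=cv2.minAreaRect(bp(c,ct.reshape(-1,2),0.04)[:,:2].astype(np.float32)); print(r)
c=pickle.load(open("top0.pkl","rb"))
print("shaker top",bp(c,[[309,245]],0.09), "jar",bp(c,[[294,136]],0.1),"mug",bp(c,[[409,142]],0.088))
c=pickle.load(open("side0.pkl","rb"))
print("shaker side base",bp(c,[[335,275]],0.04))
E
```

```text
top [309.4 210. ] 351 [0.6734 0.046  0.052 ]
top [325.4 294.8] 392 [0.536  0.0179 0.052 ]
top [320.3 329.3] 378 [0.4818 0.0251 0.052 ]
[[243, 185], [218, 339], [388, 362], [406, 207]]
[[0.7168, 0.1582, 0.04], [0.4634, 0.1884, 0.04], [0.4323, -0.083, 0.04], [0.6835, -0.1139, 0.04]]
((0.5743082165718079, 0.0372147411108017), (0.2794521450996399, 0.25729912519454956), 83.15203857421875)
[[229, 235], [228, 306], [388, 399], [477, 260], [336, 205], [267, 265], [242, 265]]
[[0.7971, 0.0359, 0.04], [0.7103, 0.166, 0.04], [0.459, 0.2087, 0.04], [0.4285, -0.0789, 0.04], [0.6804, -0.1122, 0.04], [0.706, 0.07, 0.04], [0.7393, 0.0866, 0.04]]
((0.6174944639205933, 0.041154712438583374), (0.2946804463863373, 0.35874509811401367), 83.10066986083984)
shaker top [[0.61060987 0.04454457 0.09      ]] jar [[0.78056988 0.07096847 0.1       ]] mug [[ 0.77769097 -0.11041123  0.088     ]]
shaker side base [[0.60649862 0.04494727 0.04      ]]
```

>>> step_arm --rows '[{"rotation":[0,0,-0.0427]},{"rotation":[0,0,-0.0427]},{"rotation":[0,0,-0.0427]},{"rotation":[0,0,-0.0427]},{"rotation":[0,0,-0.0427]},{"rotation":[0,0,-0.0427]},{"rotation":[0,0,-0.0427]},{"rotation":[0,0,-0.0427]},{"linear":[0,0,0]}]' --hand 0.22

```text
schema error: expected keys linear, rotation
```

```bash
cat >> h.py <<'E'
from scipy.spatial.transform import Rotation as Ro
C0=np.array([0.5743,0.0372]); th=np.radians(83.15)
ey=np.array([np.cos(th),np.sin(th)]); ex=np.array([ey[1],-ey[0]])
def W(u,v): return C0+u*ex+v*ey
def B(p): d=np.array(p)[:2]-C0; return np.array([d@ex,d@ey])
def go(u,v,z):
    o=status.get_obs(); R=Ro.from_quat(o["tcp_rot"])
    p=o["tcp_pos"]; print("t",o["time"],"tcp",p.round(4),"uv",B(p).round(4),"gap",o["finger_gap"],"F",o["contact_force"].round(1))
    A=R.as_matrix(); print("toolx angle",np.degrees(np.arctan2(A[1,0],A[0,0])),"tilt",A[:,2].round(4))
    print("tool shift /0.3:",(A.T@(np.r_[W(u,v),z]-p)/0.3).round(4))
E
python3 -c "
from h import *
for n,p in dict(A=(.6734,.046),Bc=(.536,.0179),C=(.4818,.0251),S=(.609,.0447)).items(): print(n,B(p).round(4))
go(-.0904,-.09,.1)"
```

```text
A [0.0973 0.0206]
Bc [-0.0357 -0.0237]
C [-0.0904 -0.023 ]
S [0.0336 0.0116]
t 0.1 tcp [ 0.2304 -0.5805  0.214 ] uv [-0.2678 -0.6543] gap 0.09182642206653427 F [0.1 0.2 0.3]
toolx angle 21.648383460915383 tilt [-4.0e-04  1.1e-03 -1.0e+00]
tool shift /0.3: [ 1.4171 -1.3706  0.3815]
```

>>> step_arm --rows '[{"linear":[0,0,0],"rotation":[0,0,-0.0427]},{"linear":[0,0,0],"rotation":[0,0,-0.0427]},{"linear":[0,0,0],"rotation":[0,0,-0.0427]},{"linear":[0,0,0],"rotation":[0,0,-0.0427]},{"linear":[0,0,0],"rotation":[0,0,-0.0427]},{"linear":[0,0,0],"rotation":[0,0,-0.0427]},{"linear":[0,0,0],"rotation":[0,0,-0.0427]},{"linear":[0,0,0],"rotation":[0,0,-0.0427]},{"linear":[0,0,0],"rotation":[0,0,0]}]' --hand 0.22

```text
time: 1.23
tcp_pos: [0.2304, -0.5807, 0.2142]
tcp_rot: [0.748, 0.663, 0.0, -0.0]
contact_force: [0.2, 0.8, -0.3]
finger_gap: 0.0202
```

```bash
python3 -c "
from h import *
go(-.0904,-.09,.2)"
```

```text
t 1.225 tcp [ 0.2304 -0.5807  0.2142] uv [-0.2677 -0.6545] gap 0.020168388461585463 F [ 0.2  0.8 -0.3]
toolx angle 83.08497367095039 tilt [-3.e-04  6.e-04 -1.e+00]
tool shift /0.3: [1.8823 0.5889 0.0483]
```

>>> step_arm --rows '[{"linear":[0.157,0.049,0.004],"rotation":[0,0,0]},{"linear":[0.157,0.049,0.004],"rotation":[0,0,0]},{"linear":[0.157,0.049,0.004],"rotation":[0,0,0]},{"linear":[0.157,0.049,0.004],"rotation":[0,0,0]},{"linear":[0.157,0.049,0.004],"rotation":[0,0,0]},{"linear":[0.157,0.049,0.004],"rotation":[0,0,0]},{"linear":[0.157,0.049,0.004],"rotation":[0,0,0]},{"linear":[0.157,0.049,0.004],"rotation":[0,0,0]},{"linear":[0.157,0.049,0.004],"rotation":[0,0,0]},{"linear":[0.157,0.049,0.004],"rotation":[0,0,0]},{"linear":[0.157,0.049,0.004],"rotation":[0,0,0]},{"linear":[0.157,0.049,0.004],"rotation":[0,0,0]}]'

```text
time: 2.72
tcp_pos: [0.4737, -0.0393, 0.2003]
tcp_rot: [0.749, 0.662, 0.0, 0.0]
contact_force: [1.1, -1.1, 0.9]
finger_gap: 0.0202
```

```bash
python3 -c "
from h import *
go(-.0904,-.09,.046)"
```

```text
t 2.725 tcp [ 0.4737 -0.0393  0.2003] uv [-0.0908 -0.0879] gap 0.020231948614166516 F [ 1.1 -1.1  0.9]
toolx angle 82.92888487657122 tilt [ 3.e-04 -1.e-04 -1.e+00]
tool shift /0.3: [-0.0069  0.001   0.5142]
```

>>> step_arm --rows '[{"linear":[0,0.001,0.1],"rotation":[0,0,0]},{"linear":[0,0,0.1],"rotation":[0,0,0]},{"linear":[0,0,0.1],"rotation":[0,0,0]},{"linear":[0,0,0.1],"rotation":[0,0,0]},{"linear":[0,0,0.06],"rotation":[0,0,0]},{"linear":[0,0,0.03],"rotation":[0,0,0]},{"linear":[0,0,0.024],"rotation":[0,0,0]},{"linear":[0,0,0],"rotation":[0,0,0]}]'

```text
time: 3.72
tcp_pos: [0.4736, -0.0409, 0.046]
tcp_rot: [0.748, 0.663, 0.0, -0.0]
contact_force: [0.7, 0.1, -0.4]
finger_gap: 0.0208
```

```bash
python3 - <<'E'
from h import *
go(-.0904,.165,.045)
for n in ["top","side"]:
    c=viewer.capture(n); cv2.imwrite(f"pics/{n}1.png",c["pixels"][:,:,::-1])
E
```

```text
t 3.725 tcp [ 0.4736 -0.0409  0.046 ] uv [-0.0906 -0.0896] gap 0.020750986018377233 F [ 0.7  0.1 -0.4]
toolx angle 83.0912542054919 tilt [-0.  0. -1.]
tool shift /0.3: [ 8.486e-01 -1.000e-04  3.400e-03]
```

View pics/side1.png

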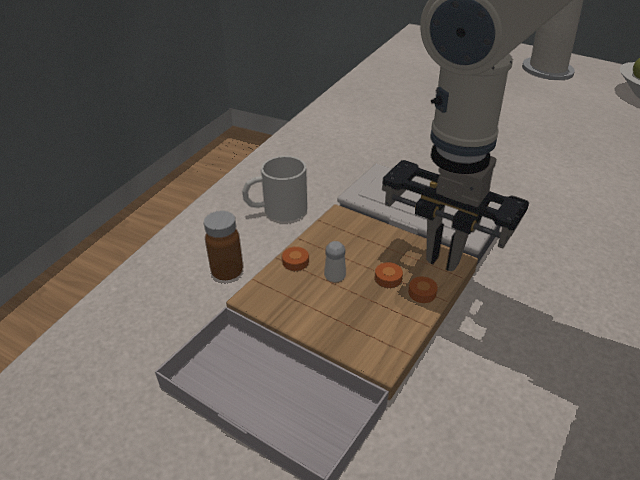

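>>> step_arm --rows '[{"linear":[0.05,0,0.002],"rotation":[0,0,0]},{"linear":[0.05,0,0],"rotation":[0,0,0]},{"linear":[0.03,0,0],"rotation":[0,0,0]},{"linear":[0.03,0,0],"rotation":[0,0,0]},{"linear":[0.04,0,0],"rotation":[0,0,0]},{"linear":[0.05,0,0],"rotation":[0,0,0]},{"linear":[0.05,0,0],"rotation":[0,0,0]},{"linear":[0.05,0,0],"rotation":[0,0,0]},{"linear":[0.05,0,0],"rotation":[0,0,0]},{"linear":[0.05,0,0],"rotation":[0,0,0]},{"linear":[0.04,0,0],"rotation":[0,0,0]},{"linear":[0.03,0,0],"rotation":[0,0,0]}]'

```text
time: 5.32
tcp_pos: [0.4923, 0.1148, 0.0454]
tcp_rot: [0.748, 0.664, 0.0, 0.0]
contact_force: [-0.1, -0.5, -0.4]
finger_gap: 0.0201
```

```bash
python3 - <<'E'
from h import *
go(-.0904,.165,.045)
for n in ["top","side"]:
    c=viewer.capture(n); cv2.imwrite(f"pics/{n}2.png",c["pixels"][:,:,::-1])
E
```

```text
t 5.325 tcp [0.4923 0.1148 0.0454] uv [-0.0907  0.0672] gap 0.02014298457275722 F [-0.1 -0.5 -0.4]
toolx angle 83.15628405902159 tilt [ 0. -0. -1.]
tool shift /0.3: [0.3259 0.001  0.0013]
```

View pics/side2.png

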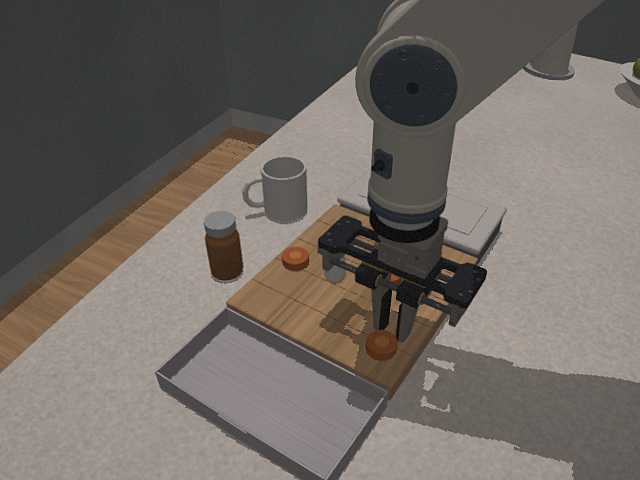

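The slice is riding ahead of the fingers at (381,346), so I keep pushing it over the end.

>>> step_arm --rows '[{"linear":[0.03,0,0],"rotation":[0,0,0]},{"linear":[0.05,0,0],"rotation":[0,0,0]},{"linear":[0.05,0,0],"rotation":[0,0,0]},{"linear":[0.05,0,0],"rotation":[0,0,0]},{"linear":[0.05,0,0],"rotation":[0,0,0]},{"linear":[0.05,0,0],"rotation":[0,0,0]},{"linear":[0.04,0,0],"rotation":[0,0,0]},{"linear":[0,0,0],"rotation":[0,0,0]}]'

```text
time: 6.42
tcp_pos: [0.5038, 0.2102, 0.0454]
tcp_rot: [0.748, 0.664, 0.0, 0.0]
contact_force: [-0.2, 0.6, -0.7]
finger_gap: 0.0203
```

```bash
python3 - <<'E'
from h import *
go(-.036,-.09,.14)
for n in ["top","side"]:
    c=viewer.capture(n); cv2.imwrite(f"pics/{n}3.png",c["pixels"][:,:,::-1])
E
```

```text
t 6.425 tcp [0.5038 0.2102 0.0454] uv [-0.0906  0.1633] gap 0.020329821039391686 F [-0.2  0.6 -0.7]
toolx angle 83.19937977887943 tilt [ 2.e-04  1.e-04 -1.e+00]
tool shift /0.3: [-0.8445  0.1814 -0.3155]
```

View pics/side3.png

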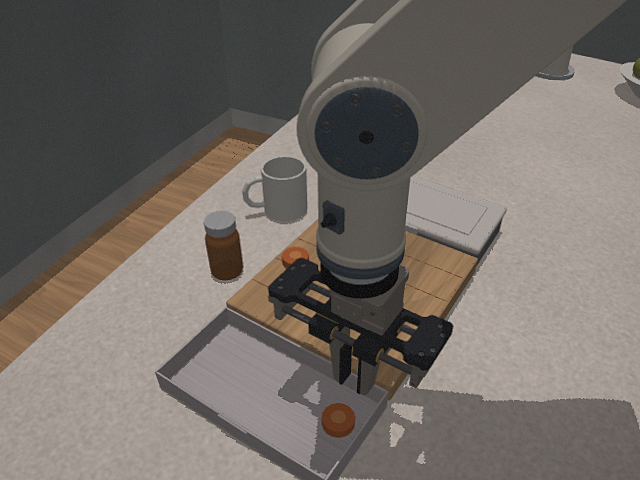

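The first slice lies in the tray at (338,420). Next I lift and move back behind slice B.

>>> step_arm --rows '[{"linear":[0,0,-0.1],"rotation":[0,0,0]},{"linear":[0,0,-0.15],"rotation":[0,0,0]},{"linear":[-0.07,0.016,-0.07],"rotation":[0,0,0]},{"linear":[-0.13,0.03,0],"rotation":[0,0,0]},{"linear":[-0.15,0.03,0],"rotation":[0,0,0]},{"linear":[-0.15,0.03,0],"rotation":[0,0,0]},{"linear":[-0.15,0.03,0],"rotation":[0,0,0]},{"linear":[-0.12,0.03,0],"rotation":[0,0,0]},{"linear":[-0.075,0.015,0],"rotation":[0,0,0]},{"linear":[0,0,0],"rotation":[0,0,0]}]'

```text
time: 7.78
tcp_pos: [0.5269, -0.0506, 0.1413]
tcp_rot: [0.749, 0.662, -0.0, -0.0]
contact_force: [-0.8, 0.7, -0.4]
finger_gap: 0.0203
```

```bash
python3 - <<'E'
from h import *
go(-.036,-.09,.045)
for n in ["top","side"]:
    c=viewer.capture(n); cv2.imwrite(f"pics/{n}4.png",c["pixels"][:,:,::-1])
    for ce,a in carrots(c): q=bp(c,[ce],0.052)[0]; print(n,ce.round(1),a,q.round(4),B(q))
E
```

```text
t 7.775 tcp [ 0.5269 -0.0506  0.1413] uv [-0.0365 -0.0928] gap 0.020284481647982213 F [-0.8  0.7 -0.4]
toolx angle 82.96777044822495 tilt [-2.e-04 -2.e-04 -1.e+00]
tool shift /0.3: [0.0095 0.0019 0.321 ]
top [309.4 210.2] 361 [0.6731 0.046  0.052 ] [0.09706781 0.02054279]
top [190.1 310.1] 310 [0.5085 0.2321 0.052 ] [-0.08861298  0.18561714]
```

View pics/side4.png

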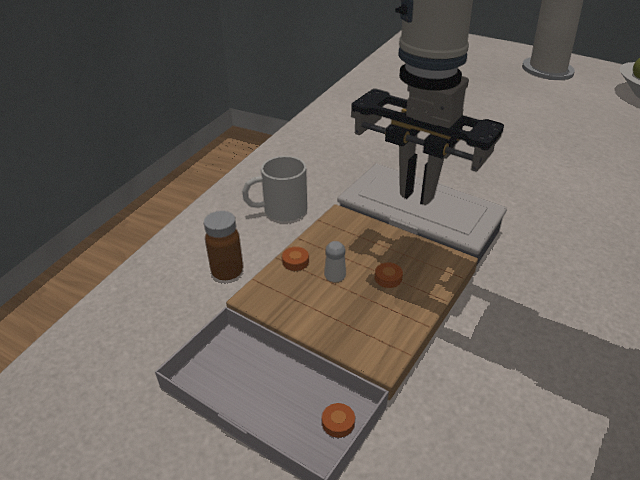

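Slice B (389,275), the shaker (335,260) and slice A (295,258) have not moved. Now I lower and push B.

>>> step_arm --rows '[{"linear":[0,0,0.08],"rotation":[0,0,0]},{"linear":[0,0,0.1],"rotation":[0,0,0]},{"linear":[0,0,0.08],"rotation":[0,0,0]},{"linear":[0,0,0.04],"rotation":[0,0,0]},{"linear":[0,0,0.02],"rotation":[0,0,0]},{"linear":[0,0,0],"rotation":[0,0,0]},{"linear":[0.05,0,0],"rotation":[0,0,0]},{"linear":[0.05,0,0],"rotation":[0,0,0]},{"linear":[0.03,0,0],"rotation":[0,0,0]},{"linear":[0.03,0,0],"rotation":[0,0,0]},{"linear":[0.04,0,0],"rotation":[0,0,0]},{"linear":[0.05,0,0],"rotation":[0,0,0]}]'

```text
time: 9.38
tcp_pos: [0.5363, 0.0263, 0.0454]
tcp_rot: [0.748, 0.663, -0.0, -0.0]
contact_force: [0.3, 0.1, 1.1]
finger_gap: 0.0199
```

```bash
python3 - <<'E'
from h import *
go(-.036,.165,.045)
E
```

```text
t 9.375 tcp [0.5363 0.0263 0.0454] uv [-0.0364 -0.0153] gap 0.019940297841988287 F [0.3 0.1 1.1]
toolx angle 83.10812609840654 tilt [-0.  0. -1.]
tool shift /0.3: [0.6011 0.0009 0.0013]
```

>>> step_arm --rows '[{"linear":[0.05,0,0],"rotation":[0,0,0]},{"linear":[0.05,0,0],"rotation":[0,0,0]},{"linear":[0.05,0,0],"rotation":[0,0,0]},{"linear":[0.05,0,0],"rotation":[0,0,0]},{"linear":[0.05,0,0],"rotation":[0,0,0]},{"linear":[0.05,0,0],"rotation":[0,0,0]},{"linear":[0.05,0,0],"rotation":[0,0,0]},{"linear":[0.05,0,0],"rotation":[0,0,0]},{"linear":[0.05,0,0],"rotation":[0,0,0]},{"linear":[0.05,0,0],"rotation":[0,0,0]},{"linear":[0.05,0,0],"rotation":[0,0,0]},{"linear":[0.04,0,0],"rotation":[0,0,0]}]'

```text
time: 10.88
tcp_pos: [0.5575, 0.2023, 0.0454]
tcp_rot: [0.748, 0.664, 0.0, -0.0]
contact_force: [-0.8, -0.9, -0.5]
finger_gap: 0.0201
```

```bash
python3 - <<'E'
from h import *
go(.0973,-.05,.145)
for n in ["top","side"]:
    c=viewer.capture(n); cv2.imwrite(f"pics/{n}5.png",c["pixels"][:,:,::-1])
    for ce,a in carrots(c): q=bp(c,[ce],0.052)[0]; print(n,ce.round(1),a,q.round(4),B(q))
E
```

```text
t 10.875 tcp [0.5575 0.2023 0.0454] uv [-0.0364  0.162 ] gap 0.020068451821445885 F [-0.8 -0.9 -0.5]
toolx angle 83.14916710801401 tilt [ 0.  0. -1.]
tool shift /0.3: [-0.7065  0.4456 -0.3322]
top [309.5 210.4] 359 [0.6727 0.0458 0.052 ] [0.09669548 0.02027145]
```

View pics/side5.png

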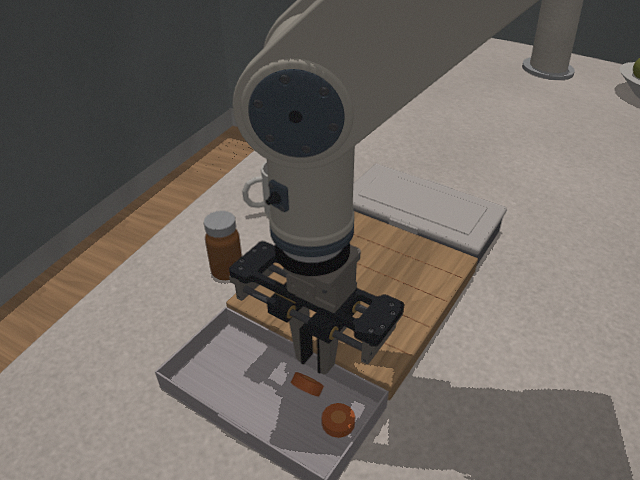

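Slice B has just tipped over the edge at (307,384). I lift and move behind slice A, then look again.

>>> step_arm --rows '[{"linear":[0,0,-0.1],"rotation":[0,0,0]},{"linear":[0,0,-0.15],"rotation":[0,0,0]},{"linear":[0,0,-0.08],"rotation":[0,0,0]},{"linear":[-0.08,0.05,0],"rotation":[0,0,0]},{"linear":[-0.12,0.075,0],"rotation":[0,0,0]},{"linear":[-0.12,0.075,0],"rotation":[0,0,0]},{"linear":[-0.12,0.075,0],"rotation":[0,0,0]},{"linear":[-0.12,0.075,0],"rotation":[0,0,0]},{"linear":[-0.1,0.065,0],"rotation":[0,0,0]},{"linear":[-0.05,0.03,0],"rotation":[0,0,0]},{"linear":[0,0,0],"rotation":[0,0,0]}]'

```text
time: 12.35
tcp_pos: [0.6643, -0.0268, 0.1441]
tcp_rot: [0.749, 0.663, -0.0, -0.0]
contact_force: [0.6, 0.1, 0.1]
finger_gap: 0.0203
```

```bash
python3 - <<'E'
from h import *
go(.0975,-.05,.045)
for n in ["top","side"]:
    c=viewer.capture(n); cv2.imwrite(f"pics/{n}6.png",c["pixels"][:,:,::-1])
    for ce,a in carrots(c): q=bp(c,[ce],0.052)[0]; print(n,ce.round(1),a,q.round(4),B(q))
E
```

```text
t 12.35 tcp [ 0.6643 -0.0268  0.1441] uv [ 0.097  -0.0528] gap 0.020263770434717353 F [0.6 0.1 0.1]
toolx angle 83.04505563011844 tilt [-5.e-04  2.e-04 -1.e+00]
tool shift /0.3: [0.0093 0.0018 0.3305]
top [196.4 277.3] 303 [0.5606 0.225  0.052 ] [-0.0359569   0.18485801]
top [190.7 310.3] 317 [0.5082 0.2312 0.052 ] [-0.08873378  0.18476507]
```

View pics/side6.png

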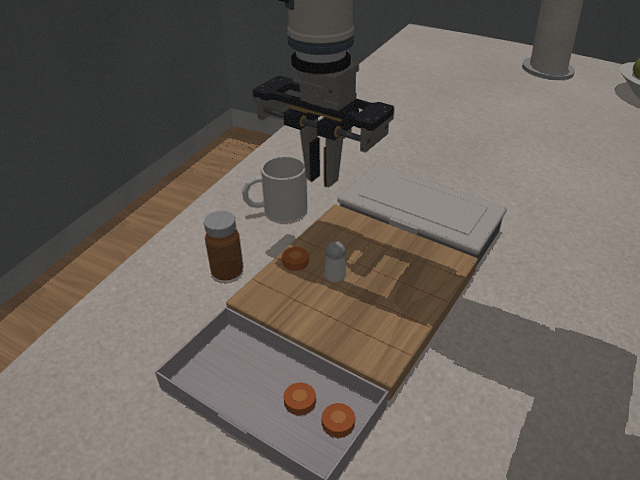

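Both slices lie flat in the tray at (300,399) and (338,420). The gripper's end brackets will pass above the spice jar, so I measure their lowest height from the depth image before lowering.

```bash
python3 - <<'E'
from h import *
c=viewer.capture("side"); d=c["range_z"]
v,u=np.mgrid[0:480,0:640]; 
n=cv2.undistortPoints(np.c_[u.ravel(),v.ravel()].astype(float).reshape(-1,1,2),c["camera_matrix"],c["distortion"]).reshape(-1,2)
X=(np.c_[n,np.ones(len(n))]*d.reshape(-1,1)-c["t"])@c["R"]
X=X[d.ravel()>0]; tcp=status.get_obs()["tcp_pos"]
b=np.array([ (X[:,:2]-C0)@ex,(X[:,:2]-C0)@ey]).T-B(tcp); z=X[:,2]-tcp[2]
for lo in np.arange(-.12,.12,.015):
    m=(b[:,0]>lo)&(b[:,0]<lo+.015)&(abs(b[:,1])<.045)&(z>-.02)
    if m.sum()>3: print(round(lo,3),m.sum(),"min z above tip",z[m].min().round(3),np.percentile(z[m],5).round(3))
b2=b+B(tcp)
for nm,c0,r in [("jar",(.2007,.058),.035),("shaker",(.0336,.0116),.02)]:
    m=(np.hypot(*(b2-c0).T)<r)&(X[:,2]>.05)&(X[:,2]<.13); print(nm,m.sum(),b2[m].mean(0),np.percentile(X[m,2],98),b2[m].min(0),b2[m].max(0))
E
```

```text
-0.105 370 min z above tip 0.111 0.113
-0.09 751 min z above tip 0.088 0.09
-0.075 300 min z above tip 0.099 0.101
-0.06 327 min z above tip 0.097 0.101
-0.045 2939 min z above tip 0.08 0.1
-0.03 2508 min z above tip 0.0 0.024
-0.015 1469 min z above tip -0.0 0.038
0.0 1685 min z above tip -0.0 0.015
0.015 1030 min z above tip -0.001 0.021
0.03 245 min z above tip 0.092 0.096
0.045 197 min z above tip 0.099 0.102
0.06 376 min z above tip 0.098 0.102
0.075 604 min z above tip 0.087 0.09
0.09 69 min z above tip 0.113 0.116
jar 1377 [0.19365139 0.06692825] 0.10143146360951372 [0.17597833 0.03624343] [0.2247348  0.08504444]
shaker 662 [0.02766966 0.01825668] 0.09813235587845864 [ 1.59140840e-02 -1.91731543e-05] [0.04485503 0.02891901]
```

The lowest bracket point is 87 mm above the tips, so it will be at z ≈ 0.132 m, about 30 mm above the jar top. I lower and push A.

>>> step_arm --rows '[{"linear":[0,0.002,0.08],"rotation":[0,0,0]},{"linear":[0,0,0.1],"rotation":[0,0,0]},{"linear":[0,0,0.08],"rotation":[0,0,0]},{"linear":[0,0,0.04],"rotation":[0,0,0]},{"linear":[0,0,0.029],"rotation":[0,0,0]},{"linear":[0,0,0],"rotation":[0,0,0]},{"linear":[0.05,0,0],"rotation":[0,0,0]},{"linear":[0.05,0,0],"rotation":[0,0,0]},{"linear":[0.03,0,0],"rotation":[0,0,0]},{"linear":[0.03,0,0],"rotation":[0,0,0]},{"linear":[0.04,0,0],"rotation":[0,0,0]},{"linear":[0.05,0,0],"rotation":[0,0,0]}]'

```text
time: 14.0
tcp_pos: [0.6741, 0.049, 0.0457]
tcp_rot: [0.748, 0.663, -0.0, -0.0]
contact_force: [-0.6, -0.1, 0.4]
finger_gap: 0.0203
```

```bash
python3 - <<'E'
from h import *
go(.0975,.168,.045)
c=viewer.capture("side"); cv2.imwrite(f"pics/side7.png",c["pixels"][:,:,::-1])
E
```

```text
t 14.0 tcp [0.6741 0.049  0.0457] uv [0.0977 0.0236] gap 0.020301209570148776 F [-0.6 -0.1  0.4]
toolx angle 83.11330670559686 tilt [-1.e-04 -0.e+00 -1.e+00]
tool shift /0.3: [ 0.4814 -0.001   0.0022]
```

View pics/side7.png

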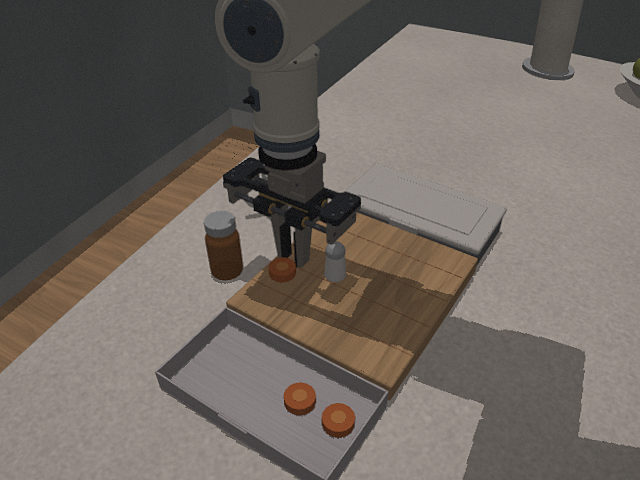

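The slice sits against the fingers at (283,269) and the shaker at (335,262) is untouched.

>>> step_arm --rows '[{"linear":[0.04,0,0],"rotation":[0,0,0]},{"linear":[0.05,0,0],"rotation":[0,0,0]},{"linear":[0.05,0,0],"rotation":[0,0,0]},{"linear":[0.05,0,0],"rotation":[0,0,0]},{"linear":[0.05,0,0],"rotation":[0,0,0]},{"linear":[0.05,0,0],"rotation":[0,0,0]},{"linear":[0.05,0,0],"rotation":[0,0,0]},{"linear":[0.05,0,0],"rotation":[0,0,0]},{"linear":[0.05,0,0],"rotation":[0,0,0]},{"linear":[0.04,0,0],"rotation":[0,0,0]},{"linear":[0,0,0],"rotation":[0,0,0]},{"linear":[0,0,0],"rotation":[0,0,0]}]'

```text
time: 15.55
tcp_pos: [0.6911, 0.1909, 0.0456]
tcp_rot: [0.748, 0.664, -0.0, 0.0]
contact_force: [2.1, -0.5, 0.1]
finger_gap: 0.0201
```

```bash
python3 - <<'E'
from h import *
go(.0975,.165,.145)
c=viewer.capture("side"); cv2.imwrite(f"pics/side8.png",c["pixels"][:,:,::-1])
E
```

```text
t 15.55 tcp [0.6911 0.1909 0.0456] uv [0.0977 0.1666] gap 0.020145902293035756 F [ 2.1 -0.5  0.1]
toolx angle 83.13831219447236 tilt [-2.e-04 -2.e-04 -1.e+00]
tool shift /0.3: [-0.0053 -0.0006 -0.3314]
```

View pics/side8.png

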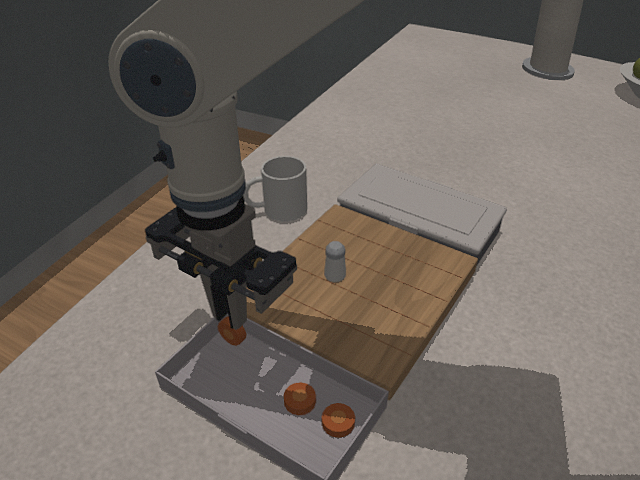

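Slice A is over the edge but looks tilted at (232,332). I lift clear and look.

>>> step_arm --rows '[{"linear":[0,0,-0.1],"rotation":[0,0,0]},{"linear":[0,0,-0.15],"rotation":[0,0,0]},{"linear":[0,0,-0.15],"rotation":[0,0,0]},{"linear":[0,-0.1,-0.1],"rotation":[0,0,0]},{"linear":[-0.1,-0.15,0],"rotation":[0,0,0]},{"linear":[-0.15,-0.15,0],"rotation":[0,0,0]},{"linear":[-0.15,-0.15,0],"rotation":[0,0,0]},{"linear":[-0.15,-0.05,0],"rotation":[0,0,0]},{"linear":[-0.1,0,0],"rotation":[0,0,0]},{"linear":[-0.1,0,0],"rotation":[0,0,0]},{"linear":[0,0,0],"rotation":[0,0,0]}]'

```text
time: 16.98
tcp_pos: [0.487, -0.011, 0.1959]
tcp_rot: [0.749, 0.662, 0.0, 0.0]
contact_force: [1.0, -0.2, 0.3]
finger_gap: 0.0202
```

```bash
python3 - <<'E'
from h import *
go(.0975,.165,.145)
for n in ["top","side"]:
    c=viewer.capture(n); im=c["pixels"][:,:,::-1].copy()
    for ce,a in carrots(c): q=bp(c,[ce],0.01)[0]; print(n,ce.round(1),a,q.round(4),B(q))
    if n=="top": im=cv2.resize(im[150:400,120:520],None,fx=2,fy=2,interpolation=cv2.INTER_CUBIC)
    cv2.imwrite(f"pics/{n}9.png",im)
E
```

```text
t 16.975 tcp [ 0.487  -0.011   0.1959] uv [-0.0809 -0.0582] gap 0.02024429739682467 F [ 1.  -0.2  0.3]
toolx angle 82.95838137618108 tilt [ 2.e-04 -3.e-04 -1.e+00]
tool shift /0.3: [0.7462 0.5921 0.1696]
top [222.7 199.4] 72 [0.6986 0.1978 0.01  ] [0.10422522 0.17424653]
top [196.  277.2] 307 [0.5633 0.2369 0.01  ] [-0.03478397  0.19699455]
top [190.2 310.2] 312 [0.5078 0.2437 0.01  ] [-0.09067486  0.19705163]
```

View pics/side9.png

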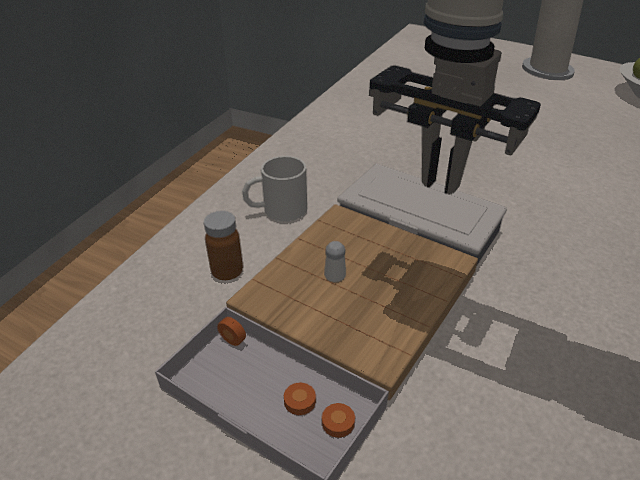

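View pics/top9.png

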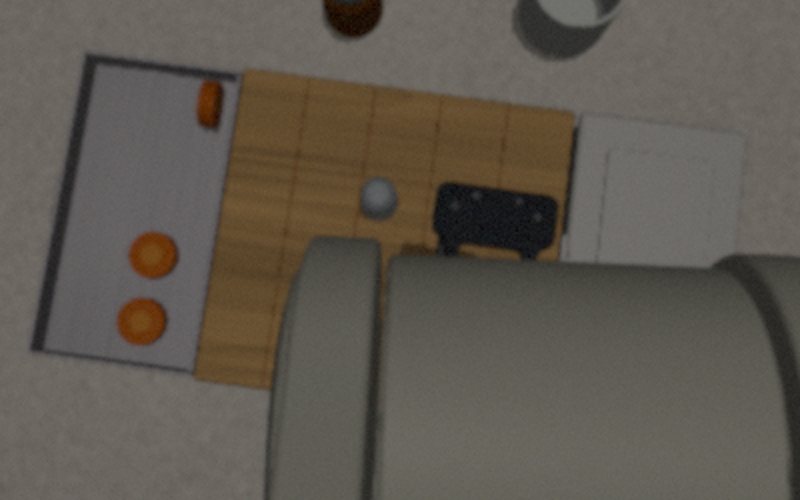

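Slice A is inside the tray but standing on its edge at top-view crop (210,104) and side (232,332). I measure its pose so I can tip it flat.

```bash
python3 - <<'E'
from h import *
for nm in ["side","top"]:
    c=viewer.capture(nm); d=c["range_z"]
    v,u=np.mgrid[0:480,0:640]
    n=cv2.undistortPoints(np.c_[u.ravel(),v.ravel()].astype(float).reshape(-1,1,2),c["camera_matrix"],c["distortion"]).reshape(-1,2)
    X=(np.c_[n,np.ones(len(n))]*d.reshape(-1,1)-c["t"])@c["R"]
    p=cv2.cvtColor(c["pixels"],cv2.COLOR_RGB2HSV)
    m=((p[...,0]<18)&(p[...,1]>130)&(d>0)).ravel()
    b=np.array([(X[:,:2]-C0)@ex,(X[:,:2]-C0)@ey]).T
    m&=(b[:,0]>.06)&(b[:,0]<.13)&(b[:,1]>.145)&(b[:,1]<.25)
    P=np.c_[b[m],X[m,2]]; print(nm,m.sum(),P.min(0).round(4),P.max(0).round(4))
    s=P[np.argsort(-P[:,2])]
    for k in range(0,len(s),max(1,len(s)//12)): print(s[k].round(4))
    if nm=="side":
        im=c["pixels"][290:370,180:290,::-1]; cv2.imwrite("pics/s10.png",cv2.resize(im,None,fx=7,fy=7,interpolation=cv2.INTER_CUBIC))
E
```

```text
side 542 [0.0774 0.145  0.0053] [0.125  0.1744 0.0439]
[0.0963 0.1724 0.0439]
[0.098  0.1648 0.0417]
[0.0896 0.1666 0.0407]
[0.0885 0.1682 0.039 ]
[0.0841 0.1716 0.0371]
[0.0824 0.1659 0.0347]
[0.0913 0.1724 0.0312]
[0.0797 0.1722 0.0285]
[0.1043 0.1728 0.0254]
[0.0838 0.1726 0.0223]
[0.0897 0.1725 0.0182]
[0.0836 0.1722 0.0137]
[0.0912 0.171  0.0054]
top 221 [0.0789 0.1587 0.0194] [0.115  0.1728 0.0445]
[0.1013 0.1659 0.0445]
[0.0929 0.1683 0.0425]
[0.1005 0.1646 0.0418]
[0.0927 0.1719 0.0412]
[0.088  0.1695 0.0408]
[0.0931 0.1588 0.0398]
[0.0892 0.1634 0.0391]
[0.1107 0.1604 0.0377]
[0.1134 0.1698 0.0355]
[0.1117 0.1596 0.0339]
[0.1089 0.1597 0.0312]
[0.0799 0.1606 0.0284]
[0.0958 0.1597 0.0201]
```

View pics/s10.png

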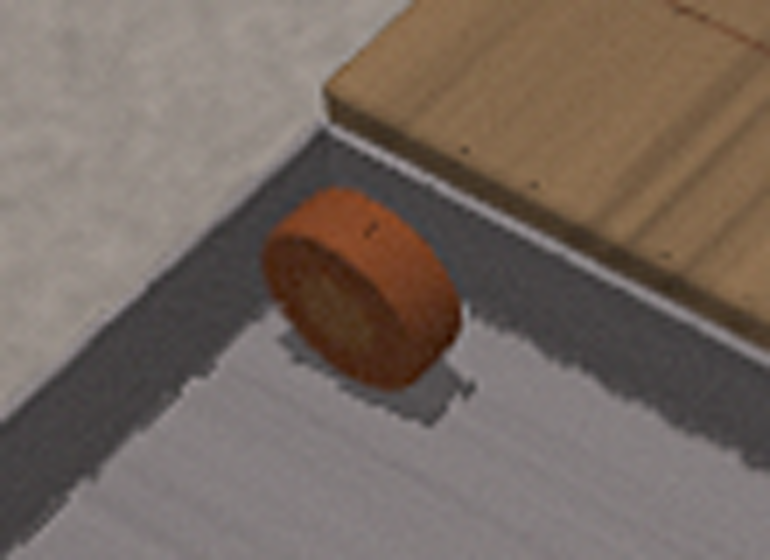

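The slice stands upright at v 0.159–0.173 with its top at z ≈ 0.043. With the fingers shut and tilted 20°, the front tip edge reaches down past the board's edge, so a push at its top edge should tip it flat into the tray.

>>> step_arm --rows '[{"linear":[0.06,0.05,0],"rotation":[0,0,0]},{"linear":[0.1,0.09,0],"rotation":[0,0,0]},{"linear":[0.12,0.11,0],"rotation":[0,0,0]},{"linear":[0.12,0.11,0],"rotation":[0,0,0]},{"linear":[0.12,0.11,0],"rotation":[0,0,0]},{"linear":[0.09,0.08,0],"rotation":[0,0,0]},{"linear":[0.05,0.043,0],"rotation":[0,0,0]},{"linear":[0,0,0],"rotation":[0,-0.037,0]},{"linear":[0,0,0],"rotation":[0,-0.037,0]},{"linear":[0,0,0],"rotation":[0,-0.037,0]},{"linear":[0,0,0],"rotation":[0,0,0]}]' --hand 0 --newtons 5

```text
time: 18.55
tcp_pos: [0.6876, 0.1701, 0.1938]
tcp_rot: [0.735, 0.655, -0.13, 0.115]
contact_force: [0.5, 0.2, 0.2]
finger_gap: 0.0002
```

```bash
python3 - <<'E'
from h import *
go(.0965,.139,.042)
o=status.get_obs();A=Ro.from_quat(o["tcp_rot"]).as_matrix(); print(A.round(3), o["joint_pos"])
E
```

```text
t 18.55 tcp [0.6876 0.1701 0.1938] uv [0.0966 0.1455] gap 0.0002227366002115639 F [0.5 0.2 0.2]
toolx angle 83.40242600100102 tilt [-0.0407 -0.3391 -0.9399]
tool shift /0.3: [1.524e-01 2.000e-04 4.828e-01]
[[ 0.108  0.993 -0.041]
 [ 0.934 -0.115 -0.339]
 [-0.342 -0.001 -0.94 ]] [ 0.39212125  0.59841946  1.33908801 -0.30764927  1.38888165  0.59183823]
```

>>> step_arm --rows '[{"linear":[-0.02,0,0.007],"rotation":[0,0,0]},{"linear":[0.036,0,0.1],"rotation":[0,0,0]},{"linear":[0.036,0,0.1],"rotation":[0,0,0]},{"linear":[0.036,0,0.1],"rotation":[0,0,0]},{"linear":[0.033,0,0.09],"rotation":[0,0,0]},{"linear":[0.018,0,0.05],"rotation":[0,0,0]},{"linear":[0.007,0,0.02],"rotation":[0,0,0]},{"linear":[0,0,0],"rotation":[0,0,0]},{"linear":[0,0,0],"rotation":[0,0,0]}]'

```text
time: 19.68
tcp_pos: [0.6877, 0.1596, 0.0503]
tcp_rot: [0.737, 0.653, -0.129, 0.115]
contact_force: [0.8, -0.5, 0.1]
finger_gap: 0.0005
```

```bash
python3 - <<'E'
from h import *
go(.0965,.185,.042)
c=viewer.capture("side")
im=c["pixels"][240:400,150:310,::-1]; cv2.imwrite("pics/s11.png",cv2.resize(im,None,fx=3.7,fy=3.7,interpolation=cv2.INTER_CUBIC))
E
```

```text
t 19.675 tcp [0.6877 0.1596 0.0503] uv [0.0979 0.1351] gap 0.0005146324501791917 F [ 0.8 -0.5  0.1]
toolx angle 83.09834301494692 tilt [-0.0393 -0.3386 -0.9401]
tool shift /0.3: [ 0.1658 -0.0049 -0.0309]
```

View pics/s11.png

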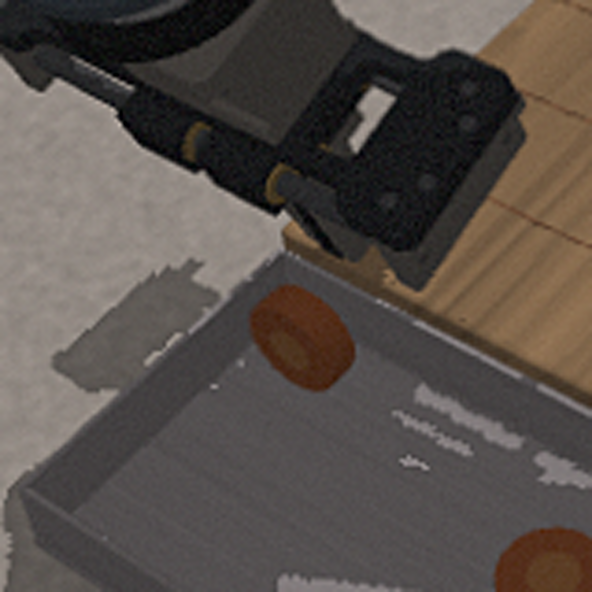

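>>> step_arm --rows '[{"linear":[0.011,-0.002,0.011],"rotation":[0,0,0]},{"linear":[0.011,-0.002,0.0105],"rotation":[0,0,0]},{"linear":[0,0,0],"rotation":[0,0,0]},{"linear":[0.0235,0,-0.0085],"rotation":[0,0,0]},{"linear":[0.0235,0,-0.0085],"rotation":[0,0,0]},{"linear":[0.0235,0,-0.0085],"rotation":[0,0,0]},{"linear":[0.0235,0,-0.0085],"rotation":[0,0,0]},{"linear":[0.0235,0,-0.0085],"rotation":[0,0,0]},{"linear":[0.0235,0,-0.0085],"rotation":[0,0,0]},{"linear":[0,0,0],"rotation":[0,0,0]}]'

```text
time: 20.98
tcp_pos: [0.6917, 0.2089, 0.0406]
tcp_rot: [0.737, 0.654, -0.13, 0.115]
contact_force: [-0.1, -0.8, -0.0]
finger_gap: 0.0006
```

```bash
python3 - <<'E'
from h import *
go(.0965,.139,.2)
c=viewer.capture("side")
im=c["pixels"][240:400,150:310,::-1]; cv2.imwrite("pics/s12.png",cv2.resize(im,None,fx=3.7,fy=3.7,interpolation=cv2.INTER_CUBIC))
E
```

```text
t 20.975 tcp [0.6917 0.2089 0.0406] uv [0.096  0.1844] gap 0.0006100753897452385 F [-0.1 -0.8 -0. ]
toolx angle 83.16324921505017 tilt [-0.0405 -0.3391 -0.9399]
tool shift /0.3: [-0.3238  0.0015 -0.4476]
```

View pics/s12.png

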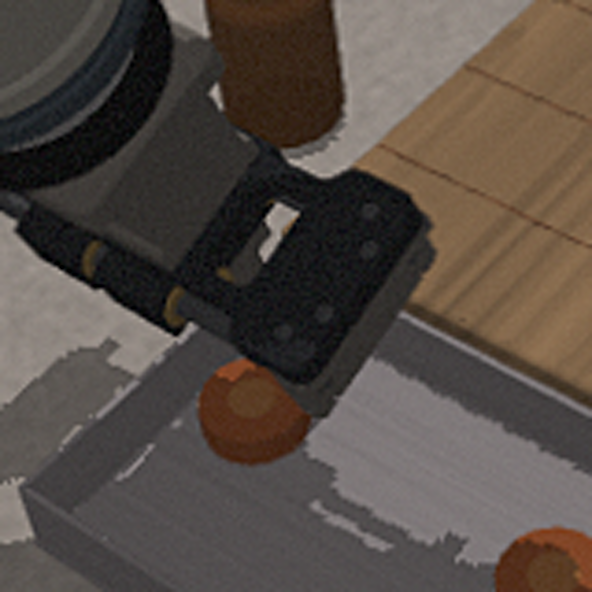

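The slice now lies flat in the tray at crop (253,412). I lift straight up, level the tool and retreat.

>>> step_arm --rows '[{"linear":[-0.034,0,-0.094],"rotation":[0,0,0]},{"linear":[-0.05,0,-0.14],"rotation":[0,0,0]},{"linear":[-0.05,0,-0.14],"rotation":[0,0,0]},{"linear":[-0.05,0,-0.14],"rotation":[0,0,0]},{"linear":[0,0,0],"rotation":[0,0.055,0]},{"linear":[0,0,0],"rotation":[0,0.056,0]},{"linear":[-0.1,-0.1,0],"rotation":[0,0,0]},{"linear":[-0.15,-0.15,0],"rotation":[0,0,0]},{"linear":[-0.15,-0.15,0],"rotation":[0,0,0]},{"linear":[-0.15,-0.15,0],"rotation":[0,0,0]},{"linear":[-0.15,-0.15,0],"rotation":[0,0,0]},{"linear":[-0.15,0,0],"rotation":[0,0,0]}]'

```text
time: 22.52
tcp_pos: [0.4528, -0.0171, 0.2045]
tcp_rot: [0.748, 0.664, -0.0, -0.0]
contact_force: [0.7, -0.2, 0.2]
finger_gap: 0.0006
```

>>> step_arm --rows '[{"linear":[-0.15,-0.05,0],"rotation":[0,0,0]},{"linear":[-0.15,-0.05,0],"rotation":[0,0,0]},{"linear":[-0.15,-0.05,0],"rotation":[0,0,0]},{"linear":[-0.1,-0.05,0],"rotation":[0,0,0]},{"linear":[-0.05,0,0],"rotation":[0,0,0]},{"linear":[0,0,0],"rotation":[0,0,0]},{"linear":[0,0,0],"rotation":[0,0,0]}]'

```text
time: 23.4
tcp_pos: [0.3757, -0.1872, 0.2044]
tcp_rot: [0.748, 0.664, 0.0, -0.0]
contact_force: [0.7, -0.3, -0.9]
finger_gap: 0.0006
```

```bash
python3 - <<'E'
from h import *
go(.0965,.139,.2)
for n in ["top","side"]:
    c=viewer.capture(n); cv2.imwrite(f"pics/{n}13.png",c["pixels"][:,:,::-1])
    for ce,a in carrots(c): q=bp(c,[ce],0.017)[0]; print(n,ce.round(1),a,q.round(4),B(q))
    c0=pickle.load(open(n+"0.pkl","rb"))
    D=cv2.absdiff(c["pixels"],c0["pixels"]).max(2)
    for nm,(x0,x1,y0,y1) in (dict(shaker=(295,322,236,263),jar=(275,315,118,172),mug=(370,437,112,182)) if n=="top" else dict(shaker=(322,350,236,286),jar=(200,246,208,284),mug=(238,312,153,225))).items(): print(nm,D[y0:y1,x0:x1].mean(),D[y0:y1,x0:x1].max())
E
```

```text
t 23.4 tcp [ 0.3757 -0.1872  0.2044] uv [-0.1704 -0.2465] gap 0.0006040901221381683 F [ 0.7 -0.3 -0.9]
toolx angle 83.1520108545968 tilt [ 1.e-04  3.e-04 -1.e+00]
tool shift /0.3: [1.2849 0.8897 0.0151]
top [209.9 200.5] 287 [0.6947 0.2179 0.017 ] [0.09799615 0.19381765]
top [195.9 277. ] 291 [0.5631 0.2352 0.017 ] [-0.03478929  0.19529409]
top [190.1 310.2] 310 [0.5079 0.2419 0.017 ] [-0.09033991  0.19527878]
shaker 3.8367626886145403 13
jar 4.225462962962963 25
mug 3.64818763326226 15
shaker 3.142857142857143 11
jar 4.314931350114416 24
mug 3.028340840840841 12
```

View pics/side13.png

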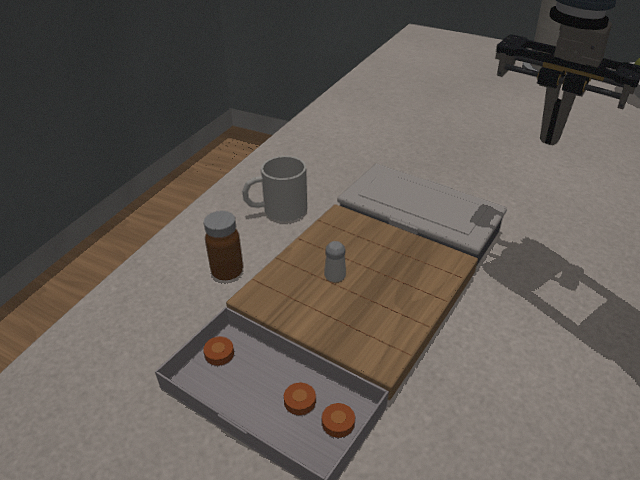

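View pics/top13.png

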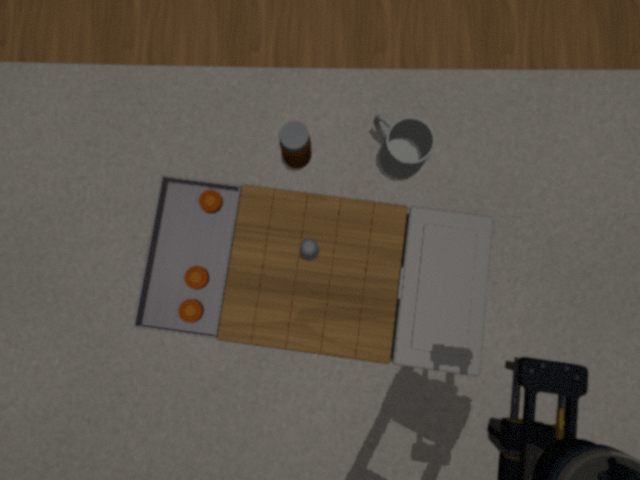

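All three slices lie flat in the tray: side view (219,350), (300,399) and (338,420); top view (210,200), (196,277) and (190,310). The shaker, jar and mug are where they started and the arm is clear, so I hand in.

```bash
python3 -c "
from workcell import order
print(order.hand_in())"
```

```text
the job is handed in; nothing more can be done
None
```

All three carrot slices are off the board and lying flat in the tray. I pushed each one along its own lane with the fingers slightly open and picked none of them up.

- **Mended:** The third slice dropped into the tray but landed standing on its edge. I tipped it flat with the shut, tilted fingers.
- **Last checks:** Both camera views show the three slices flat in the tray, about 0.194–0.195 m from the board's centre line. The shaker, jar and mug differ from the first pictures only by image noise.
- **Limits:** I handed in at about 23.5 s of the 59 s. The force readings I took between moves were about 2 N or less, and the arm ended clear of everything. No final check failed or disagreed.

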